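# Hang the utensil caddy on the rail and slide it to the stop

## Task

Take the empty utensil caddy by its wooden grip and hang it by both hooks on the upper rail of the rack, at the rail's open right end (the shelf leaves no room to hook it on further left). Then slide it left along the rail under the shelf until it has pushed the soft buffer ring fully in and just rests against the black stop collar; the collar is clamped only lightly and marks the place, so do not push it along. Leave the caddy hanging straight against it, let go, and do not disturb the mill and the spice jar on the shelf or the mug.

Things in the scene. Friction and masses are not known exactly. Their poses are not given: they have to be found in the camera images.
- caddy_grip (a point): Middle of the grasp place on the caddy's wooden grip, a bar 18 mm wide (y), 26 high (z), sticking out 50 mm to -x from the middle of the front wall. Point: 57 mm above the caddy's underside, 32 mm before the front wall. Caddy: white metal basket 56 (x) x 100 (y) x 75 mm high, 0.2 to 0.35 kg, upright at the start. Axes: +x from grip to hooks, y across the width, z up.
- caddy_edge (a point): Point on the left (+y) outer edge of the caddy's left hook where the rail's centre line passes when it hangs (within 3 mm in x): 97 mm behind, 50 left of and 77 above caddy_grip; same axes. Two flat hooks, 18 mm wide, at the back's side edges, open downward: inner gap 18 mm in x (-9 to +9 from this point), inner top 6 mm above it; rear lip 4 mm thick, its flared tip 19 mm below the point.
- rack: Fixed rack, turned up to 0.15 rad. Origin on the worktop under the rail's middle; +x away from its front, +y left along the rail, z up. Rail: slippery steel bar 12 mm thick at x = 0, z = 190 mm, y -198 to +198, held at its ends from behind. Rest bar below: x = -4, z = 90 mm; the hanging caddy's back leans on it. Base board 12 mm thick, x -60 to 65, y -220 to 220; uprights at x = 46.
- shelf_corner (a point): Right front lower corner of the rack's wooden shelf, at x = -76, y = -30, z = 215 mm of the rack; same axes. The shelf, 15 mm thick with a 22 mm wire rim in front, covers the rail from here 240 mm to the left, 136 mm deep, too low to lift hooks on. Right of here the rail is open above. An upright tool at the hanging caddy's grip would hit the shelf; leaning 30 to 45 degrees to -x clears.
- collar (a joint): How far (m, + is left) the black stop collar on the rail (30 mm across, 18 mm long, thumb screw behind) has been pushed from where it was clamped; 0 at the start, must stay there. Pushed with more than about 9 N it slips. Where it is clamped is not told: its right-hand face is 80 to 160 mm left of the rail's middle; find it by touch (resistance jumps) or by sight.
- buffer (a joint): Rubber buffer ring on the rail, 21 mm across, that sticks 8 mm out of the collar's right-hand face; 0 = fully out, 0.008 m = flush, when the caddy's left hook rests on the collar. Its return spring is so weak (under 0.1 N) that it is hardly felt and does not push the hanging caddy back.
- mill_1: Wooden pepper mill, 58 mm across, 170 mm high, standing on the shelf; origin under its centre. Bystander.
- spice_jar_1: Glass spice jar with dark cap, 41 mm across, 105 mm high, standing on the shelf; origin under its centre. Bystander.
- mug_2: Striped mug, 86 x 120 x 90 mm, standing on the worktop to the left; origin under its centre. Bystander.

How it is judged:
By the outcome, as a careful person would: the job done as asked, in the order asked, and still so for the second after the job is handed in, with the robot touching nothing.
It also fails if it takes over 61 s, if anything falls off the work surface, if the arm or the gripper's body presses on something with over 40 N, if the wrist force passes 120 N, or if a joint passes its speed limit or range.

## Robot

A 6-joint arm with a two-finger parallel gripper is mounted at the origin on a cart in front of the work surface, level with it; the furniture and walls round the work are solid. World frame = base frame: x ahead of the robot, y to its left, z up, the work surface at z = 0. Lengths are in mm, angles in degrees, forces in N, time in s.
With the tool pointing down it reaches from about 300 to 850 mm from the base axis. Payload 4.2 kg.
Tool frame: the origin (TCP) lies between the finger pads; the fingertips stand ahead of it and the grasp point (between the pads) lies 3 mm ahead of it (nose_length is the z of the fingertips in the tool frame, in mm); z points along the fingers, y is the line along which they close (so a half turn about z gives the same grasp; the last joint's range is limited). The gripper opens to 91 mm and grips with 3 to 60 N. Pads are 32 mm wide; open, the fingers measure 118 mm over their backs; the gripper's body (76 mm by 178 mm) begins 60 mm behind the grasp point.
Start: joints at [-74.886, 18.312, 89.639, -0, 72.044, -1.146], TCP at [161.006, -552.013, 235.976] pointing down, gripper open.
Joint ranges: [-177.97, 177.97], [-48.28, 115.42], [12.27, 149.76], [-77.06, 257.06], [2.81, 150.46], [-146.56, 146.56]. Speed limits (degrees/s): [147.25, 147.25, 180, 180, 180, 180].

## Interface

Orientations are given as [roll, pitch, yaw] about the fixed x, y, z axes, in that order (R = Rz(yaw) Ry(pitch) Rx(roll)).
In Python, from workcell import state, grab_frame, camera_params, job_done, nose_length gives the robot as it stands.
- The arm moves only by the tool step_arm, never from a script. Its argument "plan" is a list that holds one entry, the list of rows, each a list of 5 numbers: the shift along the tool's x, y, z in cm, then the turn about the tool's z in rad, then the opening, from 0 (shut) to 1 (fully open). In form: [[[x, y, z, turn, gripper], ...]]. A call has 1 to 20 rows; each row is the pose to reach, as a shift and turn from the pose commanded when the call began, along the tool's axes at that moment; what a row does not reach only later rows make up. A row lasts 1/8 s, in which the tool goes at most 62.5 mm and 10.7 degrees, less where a joint would pass 70% of its speed; a pose out of reach is approached as far as the arm can. A call with a gripper value outside its range is refused whole. The fingers move at their own pace and stop on an object; "newtons" is the grip in N (left out, the last holds). Time passes only in rows, so rows that repeat a pose let the fingers close. It gives the time, the measured TCP pose, the force, the opening and the grip force at its end, in the units of the state.
- state(): the state, without advancing time (a new reading comes with each control period).
- grab_frame(name): name is "side" or "top" or "wrist"; returns the picture (420x560x3 uint8, blue, green, red); there is no depth.
- camera_params(name): a dict with "camera_matrix" (3x3 intrinsics, pixels), "R" (3x3) and "t" (3): a world point X has camera coordinates R X + t; the wrist camera has in their place "mount" (4x4, takes a point from camera to tool coordinates, whose origin is the TCP and whose axes are the flange's). Camera axes: x right, y down, z forward; pixel columns grow to the right and rows downward; lengths in mm; the calibration is good to about 2 mm. A picture is of the moment at which its call begins: read the wrist's pose just before it. camera_params takes no time and is no camera call.
- job_done(): hands the job in; it is judged then, once.
The state is a dict: "time_s": time; "qpos": joint angles; "qvel": joint speeds; "effort": joint torques, N m; "ee_pos": TCP position; "ee_rot": TCP orientation; "force": force on the tool from outside, world axes, zero at the start; "torque": the same for the moment, N m; "gripper_width": finger opening in mm; "gripper_force": force on a finger pad.
Only numpy, scipy, OpenCV 4.12 (cv2) and the standard library are available. Lean on these libraries where they do the work, as an engineer would, in place of code of your own. Each camera call takes 0.05 s, during which the arm holds its last target. There are 200 camera calls.

## Working session

There is one attempt and no reset: what is moved stays moved. The work goes in short steps, Python scripts to look and compute and a tool call to move; the robot and the scene stay as the last step left them, time stands still between calls to the robot, and variables do not carry over. Pictures are saved under pics/ and viewed, at most 10 in all, crops included, and the job is handed in when it is done.

Besides the shell and the picture viewer there is one more tool, called by a JSON object that holds its "name" and its "arguments", one argument or row to a line. step_arm: Moves the arm, as the interface text tells. Its arguments: {"type":"object","properties":{"plan":{"type":"array","items":{"type":"array","items":{"type":"array","items":{"type":"number"}}}},"newtons":{"type":"number"}},"required":["plan"]}

```bash
mkdir -p pics; python3 - <<'E'
from workcell import *
import cv2
print(state(), nose_length if not callable(nose_length) else nose_length())
for n in ("side","top","wrist"):
    print(n,camera_params(n))
for n in ("side","top"):
    cv2.imwrite(f"pics/{n}0.png",cv2.resize(grab_frame(n),(800,600),interpolation=cv2.INTER_CUBIC))
E
```

```text
{'time_s': 0.0, 'qpos': array([-7.48862962e+01,  1.83523879e+01,  8.97076858e+01, -2.24527015e-03,
        7.20432855e+01, -1.14649861e+00]), 'qvel': array([ 0.07268967,  0.04941393, -0.13234737,  0.10413801,  0.02651512,
       -0.04554972]), 'effort': array([ 4.38265079e-04, -4.12458372e+01, -2.31972349e+01,  7.29816710e-02,
        4.54911974e-02, -1.58238681e-04]), 'ee_pos': array([ 160.86034153, -551.54732461,  235.1040897 ]), 'ee_rot': array([-1.79896619e+02,  6.61268963e-05,  1.62608966e+01]), 'force': array([0.18990669, 0.24337177, 0.20122893]), 'torque': array([-0.01530217, -0.01884515, -0.00311292]), 'gripper_force': 0.0, 'gripper_width': 91.13610882459831} 22.0
side {'camera_matrix': array([[458.6521524 ,   0.        , 278.1726222 ],
       [  0.        , 458.6521524 , 207.12153424],
       [  0.        ,   0.        ,   1.        ]]), 'R': array([[ 0.9346069 ,  0.35563727,  0.00566263],
       [ 0.27694911, -0.71764209, -0.63897498],
       [-0.22317958,  0.59875869, -0.76920668]]), 't': array([-497.53231761,  -44.40768513, 1795.46482244])}
top {'camera_matrix': array([[4
[... 185 characters left out ...]
-0.0246815 ],
       [-0.98920144, -0.02083823, -0.14507333],
       [ 0.14447064,  0.02799431, -0.98911301]]), 't': array([ -24.86501309,  544.76340415, 1523.86448033])}
wrist {'camera_matrix': array([[306.09748141,   0.        , 283.63348548],
       [  0.        , 306.09748141, 201.70383664],
       [  0.        ,   0.        ,   1.        ]]), 'mount': array([[ 1.43614648e-03, -9.54841836e-01, -2.97111101e-01,
         8.35626581e+01],
       [ 9.99998765e-01,  1.56077307e-03, -1.82244003e-04,
         4.98071507e-01],
       [ 6.37737205e-04, -2.97110472e-01,  9.54842898e-01,
        -1.49737009e+02],
       [ 0.00000000e+00,  0.00000000e+00,  0.00000000e+00,
         1.00000000e+00]])}
```

View pics/side0.png

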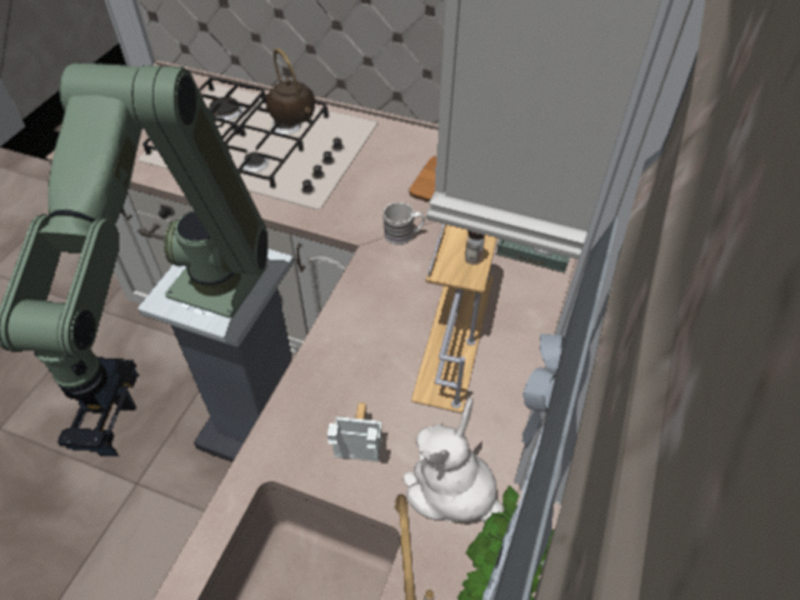

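View pics/top0.png

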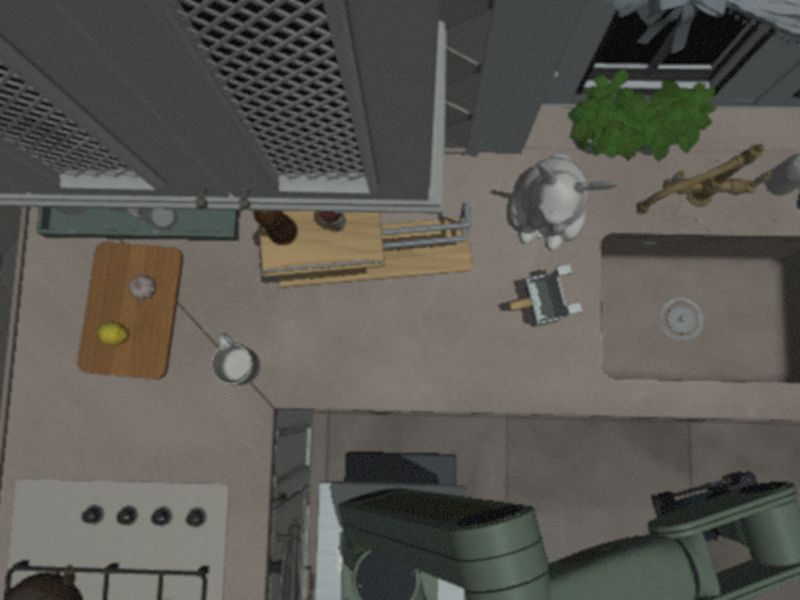

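The side view shows the caddy at about (355,438) and the rack running from (440,240) to (450,400). In the top view the caddy's grip is at (520,305), its hooks at (565,270) and (575,309), the rail's right end at (467,225), and the mug at (235,362). I'll enlarge both.

```bash
python3 - <<'E'
from workcell import *
import cv2, numpy as np
f=lambda n:np.median([grab_frame(n) for _ in range(3)],0).astype('uint8')
t=f("top"); s=f("side")
def crop(im,x,y,w,h,k): return cv2.convertScaleAbs(cv2.resize(im[y:y+h,x:x+w],None,fx=k,fy=k,interpolation=cv2.INTER_CUBIC),alpha=1.6)
# top caddy 80x60 @5 -> 400x300 ; side caddy; top rack; side rack
a=crop(t,340,175,80,60,5); b=crop(s,220,270,80,60,5)
c=crop(t,175,135,160,75,5); 
d=crop(s,280,150,80,150,4)
cv2.imwrite("pics/cad.png",np.hstack([a,b]))
cv2.imwrite("pics/rack.png",c)
cv2.imwrite("pics/rackside.png",d)
E
```

```text
(no output)
```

View pics/cad.png

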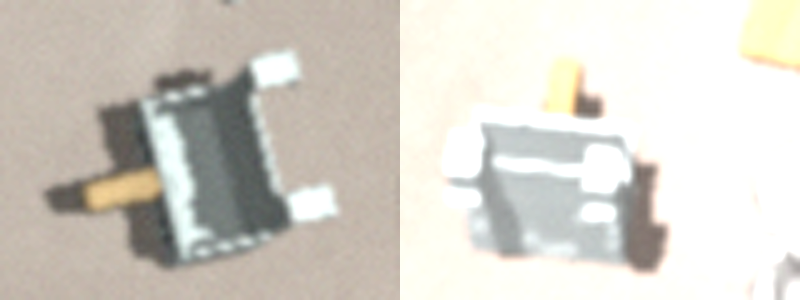

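View pics/rack.png

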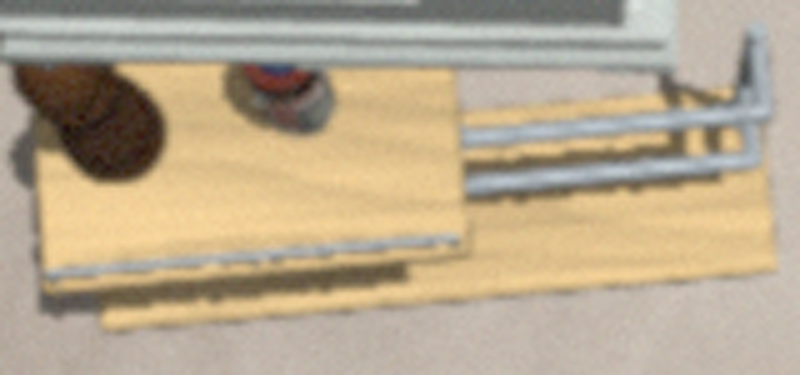

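View pics/rackside.png

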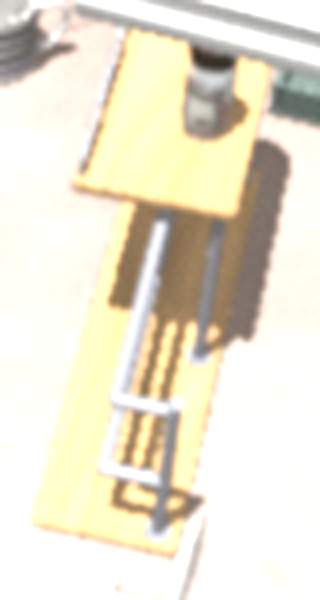

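The crops show both hooks (274,69) and (313,202), the grip (85–160, ~188), the board and shelf corners, and the rail ends. Next I fit both poses.

```bash
cat > h.py <<'E'
from workcell import *
import numpy as np, cv2
from scipy.optimize import least_squares
from scipy.spatial.transform import Rotation as Ro
P={n:camera_params(n) for n in ("side","top")}
def proj(n,X):
    p=P[n]; c=p["R"]@X+p["t"]; c=p["camera_matrix"]@c; return c[:2]/c[2]
def W(p,l): # planar pose x,y,yaw
    c,s=np.cos(p[2]),np.sin(p[2]); return np.array([p[0]+c*l[0]-s*l[1],p[1]+s*l[0]+c*l[1],l[2]])
def fit(obs,p0):
    f=lambda p:np.concatenate([proj(n,W(p,l))-uv for n,l,uv in obs])
    r=least_squares(f,p0,loss="soft_l1"); return r.x,r.fun.reshape(-1,2)
E
cat > fit.py <<'E'
from h import *
def px(x,y,ox,oy,k): return np.array([(x+.5)/k-.5+ox,(y+.5)/k-.5+oy])
T=lambda x,y:px(x,y,340,175,5); S=lambda x,y:px(x-400,y,220,270,5)
R=lambda x,y:px(x,y,175,135,5); Q=lambda x,y:px(x,y,280,150,4)
# caddy local: origin grip xy, z absolute
cad=[("top",(97,41,143),T(274,69)),("top",(97,-41,143),T(313,202)),
("top",(-18,0,70),T(85,193)),("top",(32,50,75),T(143,100)),("top",(32,-50,75),T(176,265)),
("side",(97,-41,143),S(605,165)),("side",(97,41,143),S(462,152)),("side",(-18,0,70),S(566,60))]
p,r=fit(cad,[450,-250,-1.5]); print("caddy",p,np.degrees(p[2]));print(r.round(1))
rk=[("top",(-60,-220,12),R(776,268)),("top",(-60,220,12),R(102,328)),
("top",(-76,-30,215),R(468,258)),("top",(60,-198,190),R(757,28)) if 0 else ("top",(0,-198,190),R(768,110)),
("side",(-60,-220,12),Q(35,523)),("side",(65,-220,12),Q(180,552)),("side",(-76,-30,230),Q(75,183)),("side",(60,-30,230),Q(236,213)),
("side",(0,-198,190),Q(113,400)),("side",(-4,-198,90),Q(102,470)),("top",(-4,-198,90),R(757,163))]
p,r=fit(rk,[600,0,0]); print("rack",p,np.degrees(p[2]));print(r.round(1))
E
python3 fit.py
```

```text
caddy [ 542.06277278 -265.39091223   -1.32628619] -75.99060096041387
[[ -0.1  -0.1]
 [ -0.8   0.3]
 [ -0.3   0.6]
 [  0.3  -0.2]
 [  1.7  -1.7]
 [-29.   -1.9]
 [ 27.3   3.8]
 [ -0.4  -0.5]]
rack [6.63890290e+02 5.21913243e+01 1.09462944e-01] 6.27176472884661
[[ 1.  -0.2]
 [-0.2 -0.2]
 [ 1.3 -0.5]
 [-2.4 -0.1]
 [-1.8 -0.1]
 [-1.5  1. ]
 [-1.3  0.2]
 [-0.3  0.9]
 [ 0.5 -0.9]
 [ 0.3 -1.1]
 [-2.2 -1.2]]
```

```bash
sed -i 's/("side",(97,-41,143),S(605,165)),("side",(97,41,143),S(462,152))/("side",(97,41,143),S(605,165)),("side",(97,-41,143),S(462,152))/' fit.py; python3 fit.py
```

```text
caddy [ 542.5076381  -264.35216589   -1.32872596] -76.1303895060612
[[-0.4 -0.2]
 [-1.2  0.2]
 [-0.6  0.5]
 [-0.  -0.4]
 [ 1.3 -1.9]
 [-1.2  1. ]
 [-0.2  0.5]
 [-0.1 -0.7]]
rack [6.63890290e+02 5.21913243e+01 1.09462944e-01] 6.27176472884661
[[ 1.  -0.2]
 [-0.2 -0.2]
 [ 1.3 -0.5]
 [-2.4 -0.1]
 [-1.8 -0.1]
 [-1.5  1. ]
 [-1.3  0.2]
 [-0.3  0.9]
 [ 0.5 -0.9]
 [ 0.3 -1.1]
 [-2.2 -1.2]]
```

```bash
cat >> h.py <<'E'
def ray(n,u,v):
    p=P[n]; d=p["R"].T@np.linalg.solve(p["camera_matrix"],[u,v,1]); return -p["R"].T@p["t"],d/np.linalg.norm(d)
def tri(a,b):
    (c1,d1),(c2,d2)=ray("top",*a),ray("side",*b)
    s=np.linalg.lstsq(np.c_[d1,-d2],c2-c1,rcond=None)[0]; x,y=c1+s[0]*d1,c2+s[1]*d2; return (x+y)/2,np.linalg.norm(x-y)
def onz(n,uv,z):
    c,d=ray(n,*uv); return c+d*(z-c[2])/d[2]
E
python3 - <<'E'
from h import *
k=.7
g=lambda a,b:print(tri((a[0]*k,a[1]*k),(b[0]*k,b[1]*k)))
g((440,205),(430,205)) # cabinet corner
g((563,190),(440,440)) # figure head
for uv in [(530,238),(557,243),(515,205),(585,200)]: print("fig",[onz("top",(uv[0]*k,uv[1]*k),z).round() for z in (0,40,90)])
for n,uv in (("mill",(175+115/5,135+140/5)),("jar",(175+295/5,135+115/5))):
    w=onz("top",uv,230)-[664,52,0]; a=.1095; print(n,np.cos(a)*w[0]+np.sin(a)*w[1],-np.sin(a)*w[0]+np.cos(a)*w[1])
p=np.array([664,52,.1095]); print("shelf r/l front",W(p,(-76,-30,215)),W(p,(-76,210,215)))
for y in (-140,30,110): print("grip at",y,W(p,(-97,y,113)))
E
```

```text
(array([621.28724588, -82.38344288, 548.75132309]), np.float64(4.261132894630174))
(array([ 751.96878054, -339.81729216,  202.65258189]), np.float64(6.326220926060508))
fig [array([ 704., -304.,    0.]), array([ 694., -298.,   40.]), array([ 682., -290.,   90.])]
fig [array([ 694., -365.,    0.]), array([ 684., -357.,   40.]), array([ 672., -348.,   90.])]
fig [array([ 781., -270.,    0.]), array([ 769., -264.,   40.]), array([ 755., -258.,   90.])]
fig [array([ 796., -430.,    0.]), array([ 784., -420.,   40.]), array([ 769., -408.,   90.])]
mill 3.6316888861454046 164.74059600933495
jar 8.790776967795516 62.66038553300353
shelf r/l front [591.7336137   13.87429462 215.        ] [565.50609951 252.43690171 215.        ]
grip at -140 [582.88032957 -97.76180778 113.        ]
grip at 30 [564.30250703  71.2200389  113.        ]
grip at 110 [555.5600023  150.74090793 113.        ]
```

{"name": "step_arm", "arguments": {
  "plan": [
    [[44.7, -16.9, 0, -1.53, 1], [44.7, -16.9, 0, -1.53, 1], [44.7, -16.9, 0, -1.53, 1], [44.7, -16.9, 0, -1.53, 1], [44.7, -16.9, 0, -1.53, 1], [44.7, -16.9, 0, -1.53, 1], [44.7, -16.9, 0, -1.53, 1], [44.7, -16.9, 0, -1.53, 1], [44.7, -16.9, 0, -1.53, 1], [44.7, -16.9, 4, -1.53, 1], [44.7, -16.9, 4, -1.53, 1]]
  ]
}}

```text
time_s: 1.78
ee_pos: [540.2, -264.3, 193.3]
ee_rot: [-179.7, -0.2, 103.8]
force: [0.1, -0.4, 0.3]
gripper_width: 91.3
gripper_force: 0.0
```

```bash
python3 - <<'E'
from workcell import *
import cv2
s=state();print(s['ee_pos'],s['ee_rot'],s['qpos'],s['time_s'],s['force'])
cv2.imwrite("pics/w1.png",cv2.resize(grab_frame("wrist"),(800,600),interpolation=cv2.INTER_CUBIC))
E
```

```text
[ 540.24302031 -264.34017108  193.3229522 ] [-179.67157329   -0.24610522  103.83861141] [-2.71525589e+01  2.25132188e+01  8.95546621e+01 -3.19224396e-02
  6.83414521e+01 -4.09799879e+01] 1.775 [ 0.11965183 -0.43463015  0.29563418]
```

View pics/w1.png

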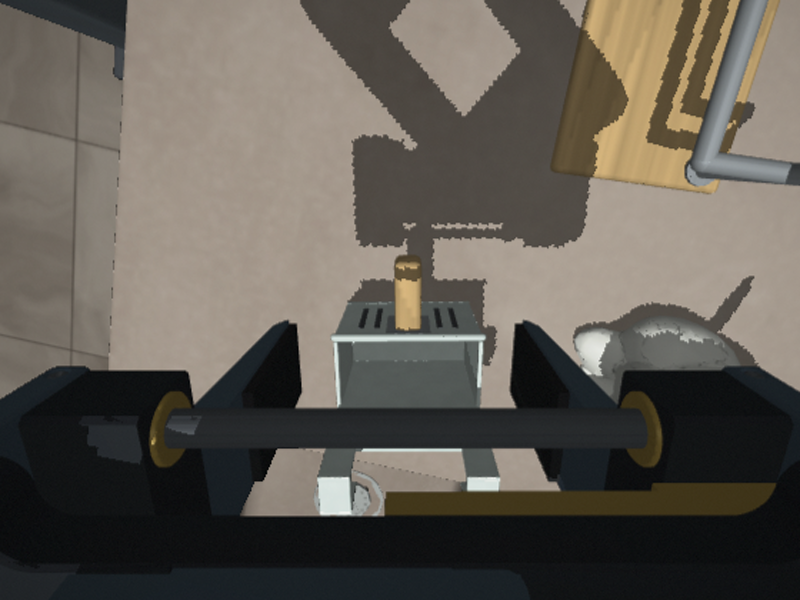

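The wrist view shows the grip centred between the fingers: end face at rows 258–278, column 408, and wall rim (332,335)–(484,337). I'll turn these into positions.

```bash
cat >> h.py <<'E'
def wonz(uv,z,pos,rot):
    p=camera_params("wrist"); M=p["mount"]; R=Ro.from_euler("xyz",rot,degrees=True).as_matrix()
    d=R@M[:3,:3]@np.linalg.solve(p["camera_matrix"],[uv[0],uv[1],1]); c=R@M[:3,3]+pos
    return c+d*(z-c[2])/d[2]
def toolshift(cmd,tgt): # (x,y,z,yaw deg): cm, rad, tool pointing down
    a=np.radians(cmd[3]); d=np.subtract(tgt,cmd)
    return np.round([(np.cos(a)*d[0]+np.sin(a)*d[1])/10,(np.sin(a)*d[0]-np.cos(a)*d[1])/10,-d[2]/10,-np.radians(d[3])],3)
E
python3 - <<'E'
from h import *
pos,rot=[540.24,-264.34,193.32],[-179.67,-.246,103.84]
w=lambda x,y,z:wonz((x*.7,y*.7),z,pos,rot)
e=w(408,278,70);l=w(332,336,75);r=w(484,337,75);print("end",e,"rimL/R",l,r,np.linalg.norm(l-r))
d=l-r; cx=np.array([-d[1],d[0],0])/np.linalg.norm(d); 
print("yaw",np.degrees(np.arctan2(cx[1],cx[0])))
cx*=np.sign(np.dot(cx,l-e)); print("yaw",np.degrees(np.arctan2(cx[1],cx[0])),"grip from end",e+18*cx,"from rim",(l+r)/2-32*cx)
b=w(690,187,12);print("board corner front/back right", w(553,170,12),w(713,193,12))
a=16.26
E
```

```text
end [ 538.83334304 -257.75895232   70.        ] rimL/R [ 499.19960532 -307.47174134   75.        ] [ 597.25323417 -283.58465078   75.        ] 100.92129224166165
yaw -76.30871908017812
yaw -76.30871908017812 grip from end [ 543.09376837 -275.24748502   70.        ] from rim [ 540.65233027 -264.43747126   75.        ]
board corner front/back right [ 625.59099474 -168.36553553   12.        ] [ 745.66886937 -155.49099631   12.        ]
```

{"name": "step_arm", "arguments": {
  "plan": [
    [[0, 0, 5, 0, 1], [0, 0, 10, 0, 1], [0, 0, 13.3, 0, 1], [0, 0, 13.3, 0, 1], [0, 0, 13.3, 0, 0], [0, 0, 13.3, 0, 0], [0, 0, 13.3, 0, 0], [0, 0, 13.3, 0, 0], [0, 0, 13.3, 0, 0], [0, 0, 13.3, 0, 0]]
  ],
  "newtons": 45
}}

```text
time_s: 3.08
ee_pos: [542.8, -264.6, 62.9]
ee_rot: [-180.0, -0.0, 103.9]
force: [0.2, 0.7, -0.6]
gripper_width: 34.2
gripper_force: 0.0
```

```bash
python3 - <<'E'
from workcell import *
s=state();print(s['ee_pos'],s['ee_rot'],s['time_s'],s['force'],s['torque'],s['gripper_width'],s['gripper_force'])
E
```

```text
[ 542.76368535 -264.57095221   62.92527082] [-1.79992405e+02 -1.52620591e-04  1.03927544e+02] 3.075 [ 0.23639167  0.6889215  -0.62100574] [-0.00734349 -0.11004944 -0.03474608] 34.234760163041365 0.0
```

{"name": "step_arm", "arguments": {
  "plan": [
    [[0, 0, 0, 0, 0], [0, 0, 0, 0, 0], [0, 0, 0, 0, 0], [0, 0, 0, 0, 0], [0, 0, -1, 0, 0], [0, 0, -3, 0, 0], [0, 0, -6, 0, 0], [0, 0, -9, 0, 0], [0, 0, -12, 0, 0], [0, 0, -12, 0, 0], [0, 0, -12, 0, 0]]
  ],
  "newtons": 45
}}

```text
time_s: 4.45
ee_pos: [542.1, -264.2, 181.8]
ee_rot: [-179.9, -0.1, 103.9]
force: [0.3, -0.3, -3.8]
gripper_width: 18.1
gripper_force: 45.0
```

```bash
python3 - <<'E'
from workcell import *
import cv2
s=state();print(s['ee_pos'],s['ee_rot'],s['time_s'],s['force'],s['torque'],s['gripper_width'],s['gripper_force'])
E
```

```text
[ 542.08164085 -264.17687632  181.8073388 ] [-1.79912069e+02 -8.11626116e-02  1.03920887e+02] 4.45 [ 0.32085127 -0.28110245 -3.83004176] [ 0.18790213 -0.04946153  0.06739301] 18.13569443683903 44.97627139091492
```

```bash
python3 - <<'E'
import cv2
im=cv2.imread("pics/w1.png")[0:200,560:800]
cv2.imwrite("pics/w1c.png",cv2.resize(im,None,fx=3,fy=3,interpolation=cv2.INTER_CUBIC))
E
```

```text
(no output)
```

View pics/w1c.png

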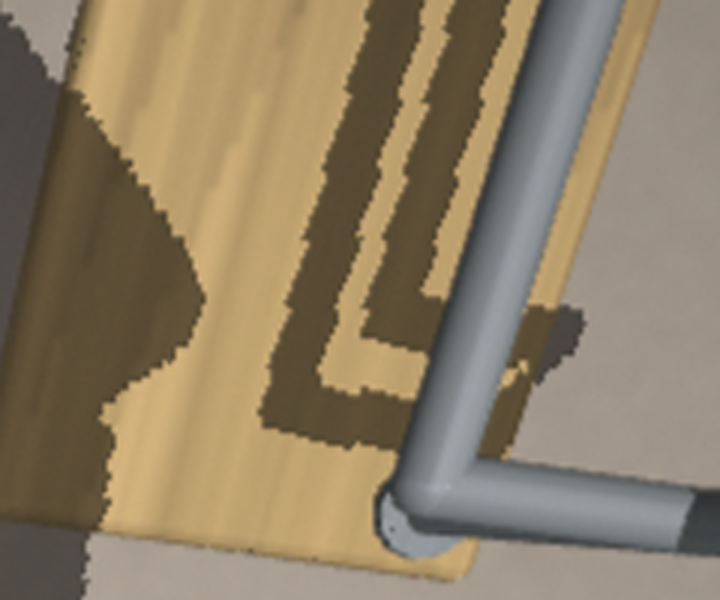

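The crop shows the upper rail's centre line through (567,50), (492,300) and (451,420), with its end near (428,495) in crop pixels.

```bash
python3 - <<'E'
from h import *
pos,rot=[540.24,-264.34,193.32],[-179.67,-.246,103.84]
w=lambda x,y,z:wonz((((x+.5)/3-.5+560+.5)*.7-.5,((y+.5)/3+.0)*.7-.5),z,pos,rot)
pts=np.array([w(*q,190) for q in ((567,50),(492,300),(451,420))]);print(pts)
v=pts[0]-pts[2];yaw=np.arctan2(-v[0],v[1]);print("rail yaw",np.degrees(yaw))
e=w(428,492,190);print("end",e)
print("front-right board",w(-20,520,12),"back-right",w(465,580,12), "front edge other", w(90,0,12))
c=W([e[0],e[1],yaw],(0,198,0));print("rack origin",c)
f=w(-20,520,12);b=w(465,580,12);g=w(90,0,12)
print("board yaw", np.degrees(np.arctan2(*(b-f)[[1,0]])),np.degrees(np.arctan2(-(g-f)[0],(g-f)[1])),np.linalg.norm(b-f))
E
```

```text
[[ 611.9456754  -118.96888913  190.        ]
 [ 615.056596   -142.5366259   190.        ]
 [ 616.13365344 -154.86337927  190.        ]]
rail yaw 6.654877844347871
end [ 616.97954852 -162.52077089  190.        ]
front-right board [ 626.10063789 -170.26542895   12.        ] back-right [ 746.63810746 -155.08817509   12.        ] front edge other [612.40515393 -59.96332167  12.        ]
rack origin [594.03361579  34.14514932   0.        ]
board yaw 7.176525912391116 7.07781492799496 121.48922011988421
```

```bash
python3 - <<'E'
from h import *
pos,rot=[540.24,-264.34,193.32],[-179.67,-.246,103.84]
w=lambda x,y,z:wonz((((x+.5)/3-.5+560+.5)*.7-.5,((y+.5)/3+.0)*.7-.5),z,pos,rot)
pts=np.array([w(*q,90) for q in ((567,50),(492,300),(451,420))]);print(pts)
e=w(428,492,90);f=w(-20,520,12);b=w(465,580,12);g=w(90,0,12);print("end",e)
obs=[((-4,-198),e,.7),((-60,-220),f,1),((65,-220),b,.7)]
def F(p):
    r=[k*(W(p,(*l,0))-o)[:2] for l,o,k in obs]; n=np.array([np.cos(p[2]),np.sin(p[2])])
    r+=[[n@(q[:2]-p[:2])+4,0] for q in pts]; r+=[[n@(g[:2]-p[:2])+60,0]]
    return np.concatenate(r)
s=least_squares(F,[664,52,.11]);print(s.x,np.degrees(s.x[2]),s.fun.round(1))
E
```

```text
[[ 671.49936565  -76.81432762   90.        ]
 [ 676.63806642 -115.74413728   90.        ]
 [ 678.41717833 -136.10579388   90.        ]]
end [ 679.81445014 -148.75447548   90.        ]
[6.60297818e+02 5.37550703e+01 1.14363755e-01] 6.552560518459412 [-0.6  3.7 -0.3 -1.4  2.3 -1.6  0.2  0.   0.9  0.   0.3  0.  -0.6  0. ]
```

```bash
python3 - <<'E'
from h import *
print(toolshift((542.8,-264.6,183,103.92),(580.6,-93.1,205,186.5)))
E
```

```text
[15.737  7.795 -2.2   -1.441]
```

{"name": "step_arm", "arguments": {
  "plan": [
    [[0.8, 0.4, -1, -0.08, 0], [2, 1, -2.2, -0.2, 0], [3.5, 1.8, -2.2, -0.34, 0], [5, 2.5, -2.2, -0.48, 0], [6.6, 3.3, -2.2, -0.62, 0], [8.2, 4.1, -2.2, -0.76, 0], [9.8, 4.9, -2.2, -0.9, 0], [11.4, 5.7, -2.2, -1.04, 0], [13, 6.5, -2.2, -1.18, 0], [14.3, 7.1, -2.2, -1.3, 0], [15.3, 7.6, -2.2, -1.39, 0], [15.74, 7.8, -2.2, -1.441, 0], [15.74, 7.8, -2.2, -1.441, 0], [15.74, 7.8, -2.2, -1.441, 0]]
  ]
}}

```text
time_s: 6.2
ee_pos: [580.1, -93.2, 203.9]
ee_rot: [180.0, -0.1, -173.6]
force: [0.3, 0.8, -1.0]
gripper_width: 18.0
gripper_force: 45.0
```

```bash
python3 - <<'E'
from workcell import *
import cv2
s=state();print(s['ee_pos'],s['ee_rot'],s['time_s'],s['force'],s['torque'],s['gripper_width'],s['gripper_force'])
im=grab_frame("wrist"); cv2.imwrite("pics/w2raw.png",im)
cv2.imwrite("pics/w2.png",cv2.convertScaleAbs(cv2.resize(im,(800,600),interpolation=cv2.INTER_CUBIC),alpha=1.3))
E
```

```text
[580.1398112  -93.24350197 203.88272962] [ 1.79986620e+02 -1.16236968e-01 -1.73561252e+02] 6.2 [ 0.3376598   0.77589557 -1.01836576] [ 0.01892876  0.01403939 -0.00362   ] 18.029255710637372 44.97647523880005
```

View pics/w2.png

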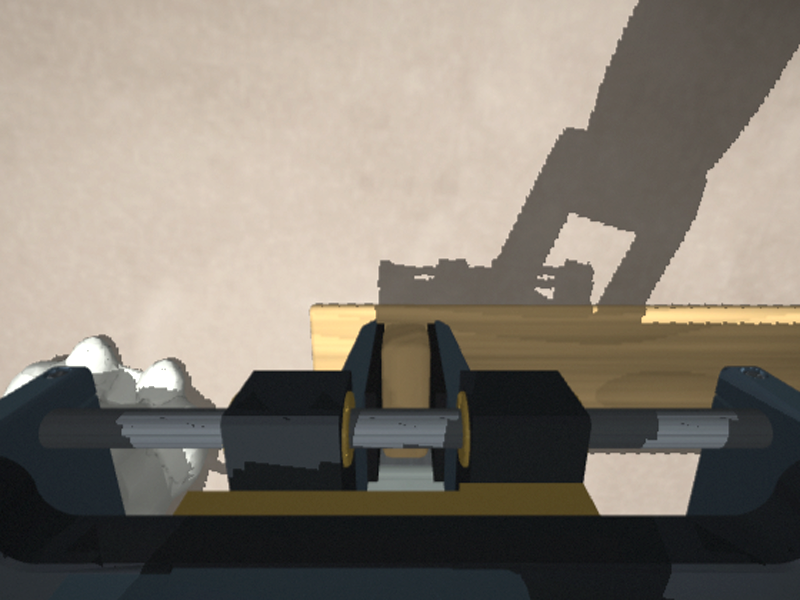

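The wrist view shows only the board's front edge (row ~303 at its base, level), its right corner at (312,304), and the held grip. The hooks and rail are hidden.

```bash
python3 - <<'E'
from h import *
pos,rot=[580.14,-93.24,203.88],[179.987,-.116,-173.561]
im=cv2.imread("pics/w2raw.png").astype(int)
for u in (235,245,300,500,540): print(u,im[205:228,u].sum(1))
w=lambda x,y,z:wonz(((x+.5)*.7-.5,(y+.5)*.7-.5),z,pos,rot)
for p in ((660.3,54.5,.1144),(664,52,.1095)): print("pred",W(p,(-60,-220,12)))
print(w(312,303,0),w(312,308,12),w(750,304,0),w(750,309,12))
E
python3 - <<'E'
import sys; sys.path.insert(0,'.')
from h import *
import numpy as np
f=lambda n:np.median([grab_frame(n) for _ in range(2)],0).astype('uint8')
s=f("side");t=f("top")
cv2.imwrite("pics/s3.png",s);cv2.imwrite("pics/t3.png",t)
p=(662,53.5,.112)
for l in ((0,-198,190),(0,-87,271),(0,-187,271),(0,-30,190)): print(l,proj("side",W(p,l)),proj("top",W(p,l)))
E
```

```text
235 [490 491 487 488 489 493 491 302 258 334 426 468 498 511 506 513 519 520
 511 495 487 484 486]
245 [486 485 490 494 495 494 493 302 255 333 429 473 503 519 509 494 487 506
 511 493 489 484 487]
300 [226 226 226 224 229 230 227 223 196 200 217 231 249 250 256 251 242 240
 233 226 216 125  56]
500 [450 453 455 464 460 455 445 444 265 246 342 420 441 457 479 484 494 488
 470 449 428 263 203]
540 [440 442 445 439 434 427 426 431 378 269 314 387 408 425 442 454 483 495
 489 472 461 434 275]
pred [ 625.80533159 -170.91099763   12.        ]
pred [ 628.40123623 -173.23926837   12.        ]
[ 625.81012956 -168.6705814     0.        ] [ 625.79585066 -166.22962116   12.        ] [584.22524197 203.78347412   0.        ] [585.48484379 194.86940702  12.        ]
(0, -198, 190) [308.07668296 248.2338873 ] [325.30869321 156.92294677]
(0, -87, 271) [317.02990431 204.56939804] [286.60287876 153.10120575]
(0, -187, 271) [310.38280354 229.63274598] [323.22811549 149.74703383]
(0, -30, 190) [318.68262301 207.56247621] [267.24481943 162.23040611]
```

```bash
python3 - <<'E'
import cv2, numpy as np
s=cv2.imread("pics/s3.png");t=cv2.imread("pics/t3.png")
c=lambda im,x,y,w,h,k,a:cv2.convertScaleAbs(cv2.resize(im[y:y+h,x:x+w],None,fx=k,fy=k,interpolation=cv2.INTER_CUBIC),alpha=a)
cv2.imwrite("pics/st3.png",np.hstack([c(s,280,185,70,85,6,.9),c(t,270,125,62,85,6,1.6)]))
E
```

```text
(no output)
```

View pics/st3.png

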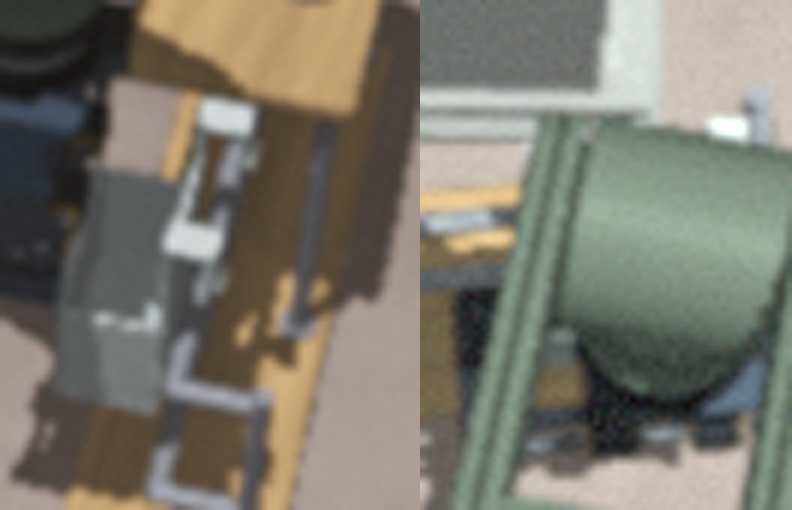

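```bash
python3 - <<'E'
from h import *
g=(580.14,-93.24,np.radians(6.44)) # actual tool pose -> caddy grip
z0=203.88-6-57
px=lambda x,y:np.array([(x+.5)/6-.5+280,(y+.5)/6-.5+185])
for l,o in (((97,41,143+z0),px(228,117)),((97,-41,143+z0),px(193,240))): print("hook obs-pred",o-proj("side",W(g,l)))
for p in ((661.5,54,.1135),):
  for l,o in (((0,-198,190),px(183,385)),((-4,-198,90),px(160,488))): print("rail obs-pred",o-proj("side",W(p,l)))
  a=proj("side",W(p,(0,-198,190)));b=proj("side",W(p,(0,-30,190)))
  for o in (px(205,290),px(232,165)): print("line du",o[0]-np.interp(o[1],[b[1],a[1]],[b[0],a[0]]))
  print("px per mm x",proj("side",W(p,(1,-130,190)))-proj("side",W(p,(0,-130,190))))
E
```

```text
hook obs-pred [1.05499107 0.18107842]
hook obs-pred [0.69632424 0.09144391]
rail obs-pred [2.01496741 0.66960323]
rail obs-pred [1.107048   0.52300923]
line du 1.7555082815663354
line du 0.8614339456111679
px per mm x [0.30942012 0.06371351]
```

{"name": "step_arm", "arguments": {
  "plan": [
    [[-0.1, 0, 2, 0, 0], [-0.1, 0, 4, 0, 0], [-0.1, 0, 5, 0, 0], [-0.1, 0, 5.5, 0, 0], [-0.1, 0, 5.5, 0, 0], [-0.1, 0, 5.5, 0, 0], [-0.1, 0, 5.5, 0, 0]]
  ]
}}

```text
time_s: 7.32
ee_pos: [580.3, -93.0, 149.8]
ee_rot: [180.0, -0.2, -173.5]
force: [-5.2, -0.1, -3.1]
gripper_width: 17.6
gripper_force: 45.0
```

{"name": "step_arm", "arguments": {
  "plan": [
    [[0, 0, 0.3, 0, 0], [0, 0, 0.6, 0, 0], [0, 0, 0.9, 0, 0], [0, 0, 1.2, 0, 0], [0, 0, 1.5, 0, 0], [0, 0, 1.5, 0, 0], [0, 0, 1.5, 0, 0]]
  ]
}}

```text
time_s: 8.2
ee_pos: [580.2, -93.0, 134.9]
ee_rot: [180.0, -0.2, -173.5]
force: [-6.5, -0.8, -3.4]
gripper_width: 17.5
gripper_force: 45.0
```

{"name": "step_arm", "arguments": {
  "plan": [
    [[0.1, 0, 0.2, 0, 0], [0.12, 0, 0.5, 0, 0], [0.12, 0, 0.8, 0, 0], [0.12, 0, 1.1, 0, 0], [0.12, 0, 1.3, 0, 0], [0.12, 0, 1.3, 0, 0], [0.12, 0, 1.3, 0, 0]]
  ]
}}

```text
time_s: 9.07
ee_pos: [580.1, -93.2, 122.1]
ee_rot: [-180.0, -0.0, -173.5]
force: [-5.1, -0.9, -2.7]
gripper_width: 18.1
gripper_force: 45.0
```

{"name": "step_arm", "arguments": {
  "plan": [
    [[0.1, 0, 0, 0, 0], [0.1, 0, 0.1, 0, 0], [0.1, 0, 0.2, 0, 0], [0.1, 0, 0.3, 0, 0], [0.1, 0, 0.3, 0, 0], [0.1, 0, 0.3, 0, 0]]
  ]
}}

```text
time_s: 9.82
ee_pos: [579.9, -93.2, 119.0]
ee_rot: [-180.0, 0.1, -173.5]
force: [-0.9, -0.7, -2.8]
gripper_width: 17.6
gripper_force: 45.0
```

{"name": "step_arm", "arguments": {
  "plan": [
    [[0, 0, 0.1, 0, 0], [0, 0, 0.2, 0, 0], [0, 0, 0.2, 0, 0], [0, 0, 0.2, 0, 0]]
  ]
}}

```text
time_s: 10.32
ee_pos: [579.9, -93.2, 118.3]
ee_rot: [-180.0, 0.1, -173.5]
force: [-4.1, 0.1, 5.8]
gripper_width: 17.9
gripper_force: 45.0
```

{"name": "step_arm", "arguments": {
  "plan": [
    [[0, 0, -0.1, 0, 0], [0, 0, -0.1, 0, 0.05], [0, 0, -0.1, 0, 0.3], [0, 0, -0.1, 0, 0.5], [0, 0, -0.1, 0, 0.5], [0, 0, -0.1, 0, 0.5], [0.6, 0, -0.1, 0, 0.5], [1.5, 0, -0.1, 0, 0.5], [2.4, 0, -0.1, 0, 0.5], [2.4, 0, -0.1, 0, 0.5], [2.4, 0, -0.1, 0, 0.5], [2.4, 0, -0.1, 0, 0.5]]
  ]
}}

```text
time_s: 11.82
ee_pos: [555.9, -95.9, 118.0]
ee_rot: [-180.0, 0.0, -173.5]
force: [-0.5, -1.2, -0.3]
gripper_width: 45.6
gripper_force: 0.0
```

```bash
python3 - <<'E'
from h import *
s=state();print(s['ee_pos'],s['ee_rot'],s['time_s'],s['force'],s['torque'],s['gripper_width'],s['gripper_force'])
s=np.median([grab_frame("side") for _ in range(2)],0).astype('uint8')
w=grab_frame("wrist")
c=lambda im,x,y,w,h,k,a:cv2.convertScaleAbs(cv2.resize(im[y:y+h,x:x+w],None,fx=k,fy=k,interpolation=cv2.INTER_CUBIC),alpha=a)
cv2.imwrite("pics/h4.png",np.hstack([c(s,280,185,70,85,5,.9),cv2.resize(w[150:,120:480],(360,270))[:, :].repeat(1,0) if 0 else c(w[:, :],200,190,170,170,2.5,1.5)]))
E
```

```text
[555.90329174 -95.93538619 117.98473079] [-1.79989870e+02  2.13323907e-02 -1.73512541e+02] 11.825 [-0.54842157 -1.18512672 -0.30267998] [ 0.13868119 -0.15870175 -0.03865127] 45.55013337511293 0.0
```

{"name": "step_arm", "arguments": {
  "plan": [
    [[0, 0, 0, 0, 0.18], [0, 0, 0, 0, 0.18], [0, 0, 0, 0, 0], [0, 0, 0, 0, 0], [0, 0, 0, 0, 0], [0, 0, 0, 0, 0]]
  ],
  "newtons": 15
}}

```text
time_s: 12.72
ee_pos: [555.6, -95.9, 117.9]
ee_rot: [180.0, 0.0, -173.5]
force: [0.6, 0.2, -0.0]
gripper_width: 17.7
gripper_force: 15.0
```

{"name": "step_arm", "arguments": {
  "plan": [
    [[0, 0.4, 0, 0, 0], [0, 1, 0, 0, 0], [0, 1.8, 0, 0, 0], [0, 2.6, 0, 0, 0], [0, 3.2, 0, 0, 0], [0, 3.6, 0, 0, 0], [0, 4, 0, 0, 0], [0, 4, 0, 0, 0]]
  ]
}}

```text
time_s: 13.72
ee_pos: [551.2, -55.7, 118.0]
ee_rot: [180.0, 0.0, -173.5]
force: [0.7, 0.8, 0.5]
gripper_width: 17.6
gripper_force: 15.0
```

```bash
python3 - <<'E'
from workcell import *
s=state();print(s['ee_pos'],s['force'],s['torque'])
E
```

```text
[551.17498945 -55.7293379  118.01279078] [0.69408053 0.75015384 0.51615204] [ 0.25727365 -0.27914134  0.02447985]
```

{"name": "step_arm", "arguments": {
  "plan": [
    [[0, 0.6, 0, 0, 0], [0, 1.4, 0, 0, 0], [0, 2.2, 0, 0, 0], [0, 3, 0, 0, 0], [0, 3.8, 0, 0, 0], [0, 4.6, 0, 0, 0], [0, 5.4, 0, 0, 0], [0, 6.2, 0, 0, 0], [0, 7, 0, 0, 0], [0, 7.8, 0, 0, 0], [0, 8.6, 0, 0, 0], [0, 9.4, 0, 0, 0], [0, 10, 0, 0, 0], [0, 10, 0, 0, 0]]
  ]
}}

```text
time_s: 15.48
ee_pos: [540.1, 44.1, 118.1]
ee_rot: [180.0, 0.1, -173.5]
force: [3.8, 2.6, 2.6]
gripper_width: 17.9
gripper_force: 15.0
```

```bash
python3 - <<'E'
from workcell import *
s=state();print(s['ee_pos'],s['force'],s['torque'])
E
```

```text
[540.099046    44.07399846 118.12540734] [3.83348807 2.61234674 2.55485392] [ 0.44415237 -0.76269564 -0.0226899 ]
```

{"name": "step_arm", "arguments": {
  "plan": [
    [[-0.05, 0, 0, 0, 0], [-0.1, 0, 0, 0, 0], [-0.1, 0, 0, 0, 0], [-0.1, 0, 0, 0, 0]]
  ]
}}

```text
time_s: 15.98
ee_pos: [540.3, 43.4, 117.9]
ee_rot: [180.0, -0.0, -173.5]
force: [1.4, 4.1, 4.1]
gripper_width: 17.8
gripper_force: 15.0
```

{"name": "step_arm", "arguments": {
  "plan": [
    [[-0.03, 0, -0.05, 0, 0], [-0.03, 0, -0.05, 0, 0], [-0.03, 0.2, -0.05, 0, 0], [-0.03, 0.4, -0.05, 0, 0], [-0.03, 0.5, -0.05, 0, 0], [-0.03, 0.5, -0.05, 0, 0]]
  ]
}}

```text
time_s: 16.73
ee_pos: [539.9, 48.3, 118.0]
ee_rot: [-180.0, -0.1, -173.5]
force: [-0.4, -1.0, -0.8]
gripper_width: 17.7
gripper_force: 15.0
```

```bash
python3 - <<'E'
from workcell import *
s=state();print(s['ee_pos'],s['force'],s['torque'])
E
```

```text
[539.87390238  48.30447003 118.0432411 ] [-0.37560779 -0.97284583 -0.76499681] [-0.01288323 -0.03095555 -0.09053653]
```

{"name": "step_arm", "arguments": {
  "plan": [
    [[0, 0, 0, 0, 0], [0, 0.3, 0, 0, 0], [0, 0.7, 0, 0, 0], [0, 1.1, 0, 0, 0], [0, 1.4, 0, 0, 0], [0, 1.6, 0, 0, 0], [0, 1.6, 0, 0, 0], [0, 1.6, 0, 0, 0]]
  ],
  "newtons": 40
}}

```text
time_s: 17.73
ee_pos: [538.2, 64.4, 118.3]
ee_rot: [180.0, -0.1, -173.5]
force: [-4.1, 0.5, -0.7]
gripper_width: 17.7
gripper_force: 40.0
```

{"name": "step_arm", "arguments": {
  "plan": [
    [[0, 0.1, 0, 0, 0], [0, 0.2, 0, 0, 0], [0, 0.3, 0, 0, 0], [0, 0.3, 0, 0, 0]]
  ]
}}

```text
time_s: 18.23
ee_pos: [537.9, 67.0, 118.3]
ee_rot: [-180.0, -0.1, -173.5]
force: [-4.6, -2.0, -1.0]
gripper_width: 17.5
gripper_force: 40.0
```

{"name": "step_arm", "arguments": {
  "plan": [
    [[0.07, 0, 0, 0, 0], [0.07, 0.1, 0, 0, 0], [0.07, 0.2, 0, 0, 0], [0.07, 0.3, 0, 0, 0], [0.07, 0.3, 0, 0, 0]]
  ]
}}

```text
time_s: 18.85
ee_pos: [537.6, 70.3, 118.5]
ee_rot: [180.0, 0.0, -173.5]
force: [-2.1, -0.5, -1.8]
gripper_width: 17.8
gripper_force: 40.0
```

{"name": "step_arm", "arguments": {
  "plan": [
    [[0.03, 0.1, 0, 0, 0], [0.03, 0.2, 0, 0, 0], [0.03, 0.3, 0, 0, 0], [0.03, 0.3, 0, 0, 0]]
  ]
}}

```text
time_s: 19.35
ee_pos: [537.2, 73.2, 118.5]
ee_rot: [180.0, 0.1, -173.5]
force: [-0.5, 0.0, -2.3]
gripper_width: 17.6
gripper_force: 40.0
```

{"name": "step_arm", "arguments": {
  "plan": [
    [[0, 0.1, 0.03, 0, 0], [0, 0.2, 0.03, 0, 0], [0, 0.3, 0.03, 0, 0], [0, 0.3, 0.03, 0, 0]]
  ]
}}

```text
time_s: 19.85
ee_pos: [536.6, 76.1, 118.3]
ee_rot: [-180.0, 0.0, -173.5]
force: [-0.1, 0.5, -1.4]
gripper_width: 17.8
gripper_force: 40.0
```

{"name": "step_arm", "arguments": {
  "plan": [
    [[0, 0.1, 0.02, 0, 0], [0, 0.2, 0.02, 0, 0], [0, 0.3, 0.02, 0, 0], [0, 0.3, 0.02, 0, 0]]
  ]
}}

```text
time_s: 20.35
ee_pos: [536.3, 79.1, 118.1]
ee_rot: [-180.0, 0.0, -173.5]
force: [1.7, -0.5, -0.8]
gripper_width: 17.7
gripper_force: 40.0
```

{"name": "step_arm", "arguments": {
  "plan": [
    [[-0.02, 0.1, 0, 0, 0], [-0.02, 0.2, 0, 0, 0], [-0.02, 0.3, 0, 0, 0], [-0.02, 0.3, 0, 0, 0]]
  ]
}}

```text
time_s: 20.85
ee_pos: [536.1, 82.1, 118.0]
ee_rot: [-180.0, 0.0, -173.5]
force: [1.5, -1.4, -0.7]
gripper_width: 17.5
gripper_force: 40.0
```

{"name": "step_arm", "arguments": {
  "plan": [
    [[-0.02, 0.1, 0, 0, 0], [-0.02, 0.2, 0, 0, 0], [-0.02, 0.25, 0, 0, 0], [-0.02, 0.25, 0, 0, 0]]
  ]
}}

```text
time_s: 21.35
ee_pos: [535.9, 83.3, 118.1]
ee_rot: [-179.9, 0.0, -173.5]
force: [1.1, -5.4, 1.5]
gripper_width: 17.3
gripper_force: 40.0
```

{"name": "step_arm", "arguments": {
  "plan": [
    [[0, -0.05, 0, 0, 0], [0, -0.1, 0, 0, 0], [0, -0.1, 0, 0, 0], [0, -0.1, 0, 0, 0]]
  ]
}}

```text
time_s: 21.85
ee_pos: [536.0, 83.3, 118.1]
ee_rot: [-180.0, 0.0, -173.5]
force: [1.0, -4.1, 2.4]
gripper_width: 17.6
gripper_force: 40.0
```

```bash
python3 - <<'E'
from workcell import *
for i in range(4):
    s=state();print(s['ee_pos'],s['ee_rot'],s['force'],s['torque']); grab_frame("side")
E
```

```text
[535.98117586  83.25729976 118.0693754 ] [-1.79962677e+02  1.05800312e-02 -1.73502351e+02] [ 1.0454293  -4.08597684  2.36664976] [-0.64061786 -0.26690857 -0.14478653]
[535.97692296  83.27787392 118.04638753] [-1.79963873e+02  8.91284904e-03 -1.73503244e+02] [ 0.86554844 -4.56404932  2.61025754] [-0.66205551 -0.27598986 -0.20262901]
[535.95201565  83.26485083 118.03849892] [-1.79963938e+02  6.80996630e-03 -1.73503287e+02] [ 2.30718708 -4.06327015  2.27310122] [-0.65450672 -0.34868605 -0.14484985]
[535.97954293  83.25889641 118.03234058] [-1.79964018e+02  7.92767949e-03 -1.73503616e+02] [ 1.28343325 -5.72762852  2.24965709] [-0.71225368 -0.24462562 -0.18943819]
```

{"name": "step_arm", "arguments": {
  "plan": [
    [[0, -0.03, 0, 0, 0], [0, -0.05, -0.03, 0, 0], [0, -0.05, -0.03, 0, 0], [0, -0.05, -0.03, 0, 0]]
  ]
}}

```text
time_s: 22.55
ee_pos: [536.0, 83.2, 118.1]
ee_rot: [180.0, -0.0, -173.5]
force: [0.9, -2.6, 1.0]
gripper_width: 17.3
gripper_force: 40.0
```

```bash
python3 - <<'E'
from workcell import *
for i in range(4):
    s=state();print(s['ee_pos'],s['ee_rot'][2],s['force'],s['torque']); grab_frame("side")
E
```

```text
[535.9796295   83.19635253 118.10445244] -173.5171880204731 [ 0.93335916 -2.64176078  0.95977885] [-0.31850566 -0.32323146 -0.11971538]
[535.97673102  83.1872188  118.13236467] -173.51352040561582 [ 1.24481946 -2.35051465  0.45318126] [-0.29712137 -0.32386861 -0.09996507]
[535.95741177  83.19000441 118.12515676] -173.51531588451655 [ 1.24439468 -2.37624677  0.08083284] [-0.30660568 -0.32370712 -0.11305174]
[535.96078969  83.17778254 118.12296798] -173.51276292988038 [ 1.0621707  -1.45842391 -0.37775112] [-0.25562367 -0.32119261 -0.09971654]
```

{"name": "step_arm", "arguments": {
  "plan": [
    [[0, 0, 0, 0, 0.22], [0, 0, 0, 0, 0.3], [0, 0, 0, 0, 0.5], [0, 0, 0, 0, 0.5], [0, 0, 0, 0, 0.5], [0, 0, 0, 0, 0.5], [1, 0, 0, 0, 0.5], [2.5, 0, 0, 0, 0.5], [5, 0, 0, 0, 0.5], [9, 0, 0, 0, 0.5], [14, 0, 0, 0, 0.5], [16, 0, 0, 0, 0.5], [16, 0, 0, 0, 0.5]]
  ]
}}

```text
time_s: 24.38
ee_pos: [374.8, 64.7, 118.3]
ee_rot: [-180.0, -0.0, -173.5]
force: [0.3, -0.5, 0.3]
gripper_width: 45.5
gripper_force: 0.0
```

```bash
python3 - <<'E'
from h import *
s=state();print(s['ee_pos'],s['ee_rot'],s['time_s'],s['force'])
w=grab_frame("wrist");cv2.imwrite("pics/w5.png",w)
S=np.median([grab_frame("side") for _ in range(2)],0).astype('uint8'); T=grab_frame("top")
cv2.imwrite("pics/s5.png",S);cv2.imwrite("pics/t5.png",T)
c=lambda im,x,y,w,h,k,a:cv2.convertScaleAbs(cv2.resize(im[y:y+h,x:x+w],None,fx=k,fy=k,interpolation=cv2.INTER_CUBIC),alpha=a)
cv2.imwrite("pics/f5.png",np.vstack([np.hstack([c(S,260,140,100,100,3,.9),c(T,170,120,150,90,10/3,1.4)]),np.hstack([c(w,0,180,560,210,10/7,1.3)])]))
E
```

```text
[374.80654787  64.68309174 118.32363905] [-1.79995342e+02 -3.36173209e-02 -1.73505145e+02] 24.375 [ 0.34588254 -0.45804332  0.32050175]
```

View pics/f5.png

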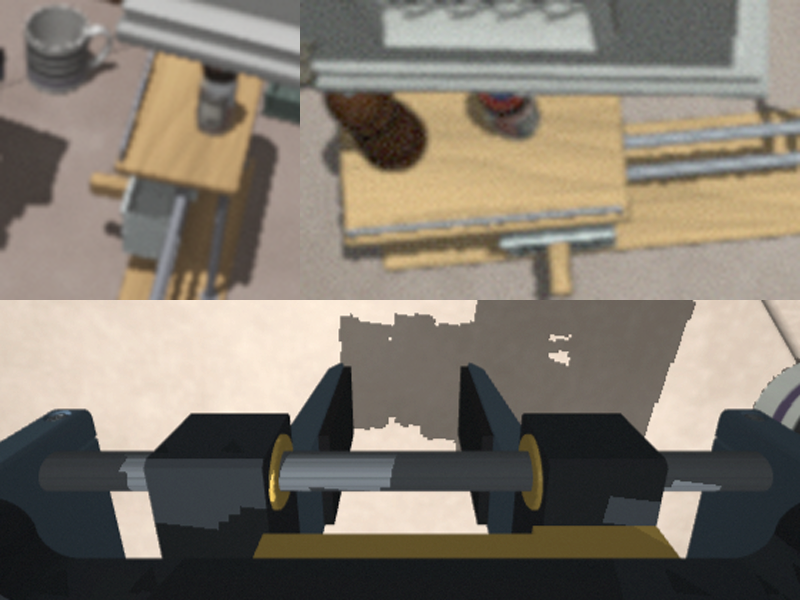

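```bash
python3 - <<'E'
from h import *
g=lambda x,y,z:onz("top",((x-300+.5)*.3-.5+170,(y+.5)*.3-.5+120),z)
a=g(505,243,131);b=g(613,235,131);print((a+b)/2,np.linalg.norm(a-b),g(561,292,126))
n=np.array([535.97,83.18]);print("expected rim mid",n+(23.5+32)*np.array([.9936,.1132]))
a=cv2.imread("pics/t3.png").astype(int);b=cv2.imread("pics/t5.png").astype(int)
o=cv2.cvtColor(cv2.resize(cv2.imread("pics/top0.png"),(560,420),interpolation=cv2.INTER_AREA),6).astype(int)
d=abs(cv2.GaussianBlur(o.astype('f4')-cv2.cvtColor(b.astype('uint8'),6),(5,5),0)); print("mill/jar region diff",d[140:175,178:245].max(),"mug",d[230:275,145:182].max())
job_done()
E
```

```text
[589.81288772  83.95732158 131.        ] 97.02465843277969 [542.63975277  80.97652523 126.        ]
expected rim mid [591.1148  89.4626]
mill/jar region diff 5.5078125 mug 3.8242188
the job is handed in; nothing more can be done
```

I handed the job in. The caddy hangs by both hooks under the shelf, the gripper is clear, and the mill, jar and mug look unmoved, but the final contact with the collar is not confirmed. The collar was found by touch and held up to about 5.5 N, under its 9 N slip limit. After I let go, a rough top-camera reading put the caddy about 5 mm short of the contact point. That may be reading error; I did not recheck it before handing in.

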